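Return the decapper to its keyed charging ring

ROBOT

A 6-joint arm with a two-finger parallel gripper is mounted at the origin on a cart in front of the work surface, level with it; the furniture and walls round the work are solid. World frame = base frame: x ahead of the robot, y to its left, z up, the work surface at z = 0. Lengths are in m, angles in rad, forces in N, time in s.
With the tool pointing down it reaches from about 0.275 to 0.825 m from the base axis. Payload 4.9 kg.
Tool frame: the origin (TCP) lies at the very end of the fingers, on their centre line; the grasp point (between the pads) lies 19 mm behind it (bot.tcp_to_grasp is the distance from the TCP to the grasp point, in m); z points along the fingers, y is the line along which they close (so a half turn about z gives the same grasp; the last joint's range is limited). The gripper opens to 85 mm and grips with 20 to 120 N. Pads are 22 mm wide; open, the fingers measure 114 mm over their backs; the gripper's body (76 mm by 85 mm) begins 54 mm behind the grasp point. The pads swing forward as they close: fully open they stand 13 mm farther back than shut.
Start: joints at [1.031, 0.326, -0.193, 1.052, 0, 1.437], TCP at [0.217, 0.505, 0.231] pointing down, gripper open.
Joint ranges: [-2.65, 2.65], [-0.97, 1.79], [-1.3, 1.35], [-1.93, 2.1], [-1.47, 1.37], [-3.14, 3.14]. Speed limits (rad/s): [2.57, 2.57, 3.14, 3.14, 3.14, 3.14].

INTERFACE

Orientations are given as a rotation vector (axis times angle).
In Python, from bench import bot, imaging, ticket gives the robot as it stands. The module is installed in compiled form; this text tells all that it offers.
- The arm moves only by the shell command python3 -m handwheel 'ROWS' [FORCE]. ROWS is JSON, a list that holds one entry, the list of rows, each a list of 5 numbers: the finger opening in mm, from 0 to 85.4, then the shift along the tool's x, y, z in mm, then the turn about the tool's z in degrees. A call has 1 to 5 rows; each row shifts and turns the commanded pose from where the row before left it, along the tool's axes as they then stand; what a row does not reach is not made up. A row lasts 1/10 s, in which the tool goes at most 50 mm and 8.59 degrees, less where a joint would pass 70% of its speed; a pose out of reach is approached as far as the arm can. A call is refused whole if a number of a shift passes 50 or a number of a turn 8.59, either way. A call with a gripper value outside its range is refused whole. The fingers move at their own pace and stop on an object; FORCE is the grip in N (left out, the last holds). Time passes only in rows, so rows that do not move let the fingers close. It gives the time, the measured TCP pose, the force, the opening and the grip force at its end, in the units of the state.
- bot.sense(): the state, without advancing time (a new reading comes with each control period).
- imaging.read_camera(name): name is "side" or "top"; returns the picture (400x640x3 uint8, red, green, blue); there is no depth.
- imaging.camera_params(name): a dict with "fx", "fy", "cx", "cy" (pixels), "k1" (the pictures are not rectified: a ray, as slopes to the right and down, at radius r is drawn at 1 + k1 r^2 times it, then the intrinsics apply), "T" (4x4, takes a point from camera to world coordinates). Camera axes: x right, y up, looking along -z (the intrinsics and any distortion apply to the point x, -y, -z); pixel columns grow to the right and rows downward; lengths in m; the calibration is good to about 2 mm. A picture is of the moment at which its call begins. camera_params takes no time and is no camera call.
- ticket.finish_job(): hands the job in; it is judged then, once.
The state is a dict: "clock": time; "q": joint angles; "joint_vel": joint speeds; "effort": joint torques, N m; "tcp_pos": TCP position; "eef_rot": TCP orientation; "force": force on the tool from outside, world axes, zero at the start; "torque": the same for the moment, N m; "finger_gap": finger opening in m; "finger_force": force on a finger pad.
Only numpy, scipy, OpenCV 4.12 (cv2) and the standard library are available. Lean on these libraries where they do the work, as an engineer would, in place of code of your own. Each camera call takes 0.05 s, during which the arm holds its last target. There are 200 camera calls.

TASK

The hand decapper was left leaning in the steel beaker. Put it back on charge: pick it out, hang it handle-down in the ring of the charging stand and turn it, feeling for the keyways, until its two contact rails drop in and its head sits fully home on the ring, upright and let go. Do not knock over the beaker or disturb the specimen jar and the two small bottles beside the work.

Things in the scene. Friction and masses are not known exactly. Their poses are not given: they have to be found in the camera images.
- decapper: Hand decapper, rigid, 172 mm long, about 0.16 kg. Origin at the shoulder, where head meets handle, on the axis; +z runs along the axis to the head, -z down the round 22 mm handle. It starts leaning about 33 degrees from upright in the beaker, handle down, head out past the rim on the beaker's -x side; pulled along its own axis it comes straight out.
- head_grip (a point): On the axis in the middle of the head, 26 mm above the shoulder; axes as the decapper's. The head is a white block, 44 mm along x, 36 mm along y, 40 mm tall from the shoulder; its flat +y and -y faces are for gripping. On top is a grey bell mouth, 33 mm diameter, 12 mm high.
- shoulder (a point): Centre of the head's flat underside, which rests on the ring when home. Just below it two steel contact rails run down the handle on its +x and -x sides: round bars 7 mm wide, standing out to 15 mm from the axis, reaching 16 mm below the shoulder, lower ends rounded.
- foot (a point): Centre of the handle's lower end, 120 mm below the shoulder; its edge is chamfered 3.5 mm.
- charger: Charging stand, fixed: white foot plate 124 x 94 x 12 mm, a post 138 mm high on the +x side, carrying a level ring, 52 mm outside diameter, 24 mm high, top at 145 mm. Origin on the ring's axis at worktop height, z up. When the decapper is home its foot hangs 13 mm above the plate.
- ring_centre (a point): Centre of the ring's top face; axes as the stand's, not the keyways'. In the ring, flush, sits a grey insert: 25 mm bore with two opposite keyways, 10 mm wide, reaching 17 mm from the axis, full depth. It is stiff (0.6 N m). The keyways' line lies up to 0.6 rad either way from the stand's x axis: not given, look or feel. Off the keyways the rails stop the decapper 16 mm short.
- beaker: Loose steel beaker, 76 mm diameter, 80 mm high, wall 4 mm, floor 6 mm thick, 0.45 kg. Origin at the centre of its underside.
- specimen_jar: White lidded specimen jar, 41 mm diameter, 58 mm high, a bystander. Origin under its centre.
- reagent_2: Taller white reagent bottle, 46 mm diameter, 100 mm high, a bystander. Origin under its centre.
- reagent_3: Smaller white reagent bottle, 40 mm diameter, 85 mm high, a bystander. Origin under its centre.

How it is judged:
By the outcome, as a careful person would: the job done as asked, in the order asked, and still so for the second after the job is handed in, with the robot touching nothing.
It also fails if it takes over 58 s, if anything falls off the work surface, if the arm or the gripper's body presses on something with over 40 N, if the wrist force passes 120 N, or if a joint passes its speed limit or range.

## Working session

There is one attempt and no reset: what is moved stays moved. The work goes in short steps, Python scripts to look and compute and a shell command to move; the robot and the scene stay as the last step left them, time stands still between calls to the robot, and variables do not carry over. Pictures are saved under pics/ and viewed, at most 10 in all, crops included, and the job is handed in when it is done.

```bash
mkdir -p pics; python3 - <<'E'
from bench import bot, imaging
import cv2, numpy as np
s=bot.sense(); print({k:np.round(v,3).tolist() for k,v in s.items()}, bot.tcp_to_grasp)
for n in("side","top"):
    im=imaging.read_camera(n); cv2.imwrite(f"pics/{n}0.png",im[:,:,::-1]); p=imaging.camera_params(n)
    print(n,{k:np.round(v,4).tolist() for k,v in p.items()})
E
```

```text
{'clock': 0.0, 'q': [1.031, 0.327, -0.194, 1.052, -0.0, 1.437], 'joint_vel': [-0.002, -0.001, -0.001, 0.001, 0.0, -0.0], 'effort': [-0.001, -44.34, 26.244, 0.015, -0.0, -0.0], 'tcp_pos': [0.217, 0.505, 0.23], 'eef_rot': [-0.633, -3.077, 0.003], 'force': [0.146, -0.686, 1.126], 'torque': [-0.041, 0.029, -0.038], 'finger_force': 0.0, 'finger_gap': 0.085} 0.0187
side {'fx': 367.3267, 'fy': 367.3267, 'cx': 317.1033, 'cy': 197.4372, 'k1': -0.0444, 'T': [[-0.9255, 0.1559, -0.3452, 0.2344], [-0.3786, -0.4094, 0.8301, 0.3015], [-0.012, 0.8989, 0.4379, 0.4897], [0.0, 0.0, 0.0, 1.0]]}
top {'fx': 487.3748, 'fy': 487.3748, 'cx': 311.8936, 'cy': 194.979, 'k1': -0.1426, 'T': [[0.0276, 0.9968, -0.0744, 0.4375], [-0.9996, 0.0277, 0.0004, -0.4197], [0.0025, 0.0743, 0.9972, 1.2373], [0.0, 0.0, 0.0, 1.0]]}
```

View pics/side0.png

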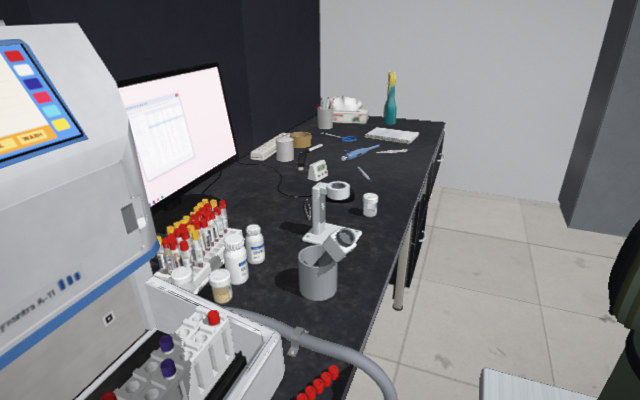

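View pics/top0.png

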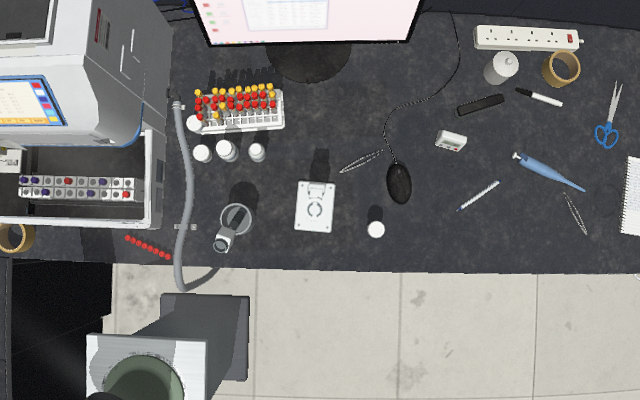

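The side view shows the beaker at (319,272) with the decapper head at (345,240), and the stand behind it (ring ~(340,187)). In the top view the beaker is at (238,218), the head at (223,240), and the ring at (315,208). The bottles are at (203,153), (226,150) and (257,152), and the jar at (376,229) or among the first three. I'll take an enlarged look.

```bash
python3 - <<'E'
import cv2, numpy as np
t=cv2.imread("pics/top0.png")[170:260,200:350]; s=cv2.imread("pics/side0.png")[170:310,280:400]
t=cv2.resize(t,None,fx=5.3,fy=5.3,interpolation=cv2.INTER_CUBIC); cv2.imwrite("pics/tz.png",t)
s=cv2.resize(s,None,fx=4.2,fy=4.2,interpolation=cv2.INTER_CUBIC); cv2.imwrite("pics/sz.png",s)
E
```

```text
(no output)
```

View pics/tz.png

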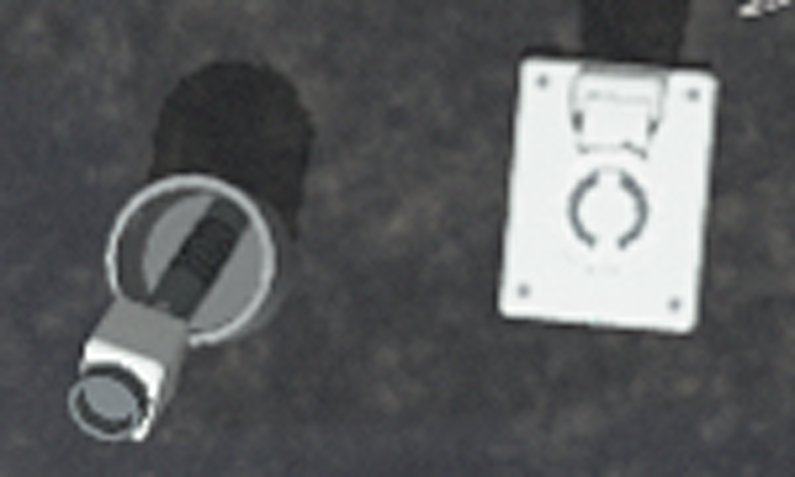

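View pics/sz.png

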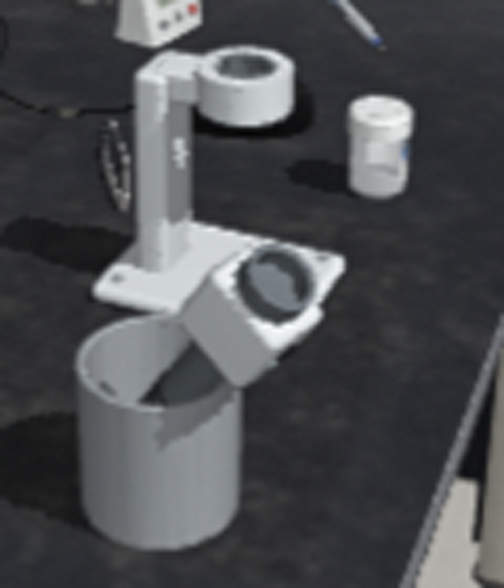

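The enlarged views show what I need. In the crops, the bell mouth is at tz (107,403) and sz (277,281), and the insert is at tz (608,210) and sz (246,66). Two bright keyway gaps lie nearly along image-vertical, at tz (608,172) and (608,247). The head's up-facing side is the 36 mm wide one, so its ±y faces are vertical and a downward tool can grip them.

```bash
cat > h.py <<'E'
import numpy as np, cv2
from bench import bot, imaging
P={n:imaging.camera_params(n) for n in("side","top")}
for p in P.values(): p["T"]=np.array(p["T"])
def KD(p): return np.array([[p["fx"],0,p["cx"]],[0,p["fy"],p["cy"]],[0,0,1.]]),np.array([p["k1"],0,0,0.])
def ray(n,u,v):
    p=P[n]; K,D=KD(p); x,y=cv2.undistortPoints(np.array([[[u,v]]],float),K,D)[0,0]
    d=p["T"][:3,:3]@[x,-y,-1]; return p["T"][:3,3],d/np.linalg.norm(d)
def plane(n,u,v,z): o,d=ray(n,u,v); return o+d*(z-o[2])/d[2]
def tri(a,b):
    o1,d1=ray("top",*a); o2,d2=ray("side",*b)
    s=np.linalg.lstsq(np.c_[d1,-d2],o2-o1,rcond=None)[0]
    p,q=o1+s[0]*d1,o2+s[1]*d2; return (p+q)/2,np.linalg.norm(p-q)
def proj(n,X):
    p=P[n]; K,D=KD(p); c=p["T"][:3,:3].T@(np.array(X,float)-p["T"][:3,3]); c=c*[1,-1,-1]
    return cv2.projectPoints(c.reshape(1,1,3),np.zeros(3),np.zeros(3),K,D)[0].ravel()
tz=lambda u,v:(200+(u+.5)/5.3-.5,170+(v+.5)/5.3-.5)
sz=lambda u,v:(280+(u+.5)/4.2-.5,170+(v+.5)/4.2-.5)
def snap(n,f=None):
    im=imaging.read_camera(n)[:,:,::-1].copy()
    if f: cv2.imwrite("pics/"+f,im)
    return im
E
python3 - <<'E'
from h import *
np.set_printoptions(precision=4,suppress=True)
B,e=tri(tz(107,403),sz(277,281)); print("bell",B,e)
R,e=tri(tz(608,210),sz(246,66)); print("ring",R,e, plane("top",*tz(608,210),.145), plane("side",*sz(246,66),.145))
print("beaker rim",tri(tz(190,260),sz(160,362)),plane("top",*tz(190,260),.08))
for q in [(522,60),(718,72),(695,332),(502,316)]: print("plate",plane("top",*tz(*q),.012))
for q in [(608,172),(611,247)]: print("key",plane("top",*tz(*q),.145)-R)
# axis line: predicted foot at beaker for head azimuth
for az in (145,150,155):
    a=np.deg2rad(az);ax=np.r_[np.cos(a)*np.sin(.576),np.sin(a)*np.sin(.576),np.cos(.576)]
    f=B-.172*ax; sh=B-.052*ax; print(az,"foot",f,"sh",sh,"grip",sh+.026*ax,(proj("top",f)-[200,170])*5.3,(proj("side",sh)-[280,170])*4.2)
# keyway gaps in the insert: brightness round ring
im=cv2.cvtColor(cv2.imread("pics/top0.png"),cv2.COLOR_BGR2GRAY)
c=plane("top",*tz(608,210),.145)
row=[]
for th in range(-180,180,10):
    v=[cv2.getRectSubPix(im,(1,1),tuple(map(float,proj("top",c+r*np.r_[np.cos(np.deg2rad(th)),np.sin(np.deg2rad(th)),0]))))[0,0] for r in(.0135,.0145,.0155)]
    row.append((th,int(np.mean(v))))
print(row)
E
```

```text
bell [ 0.3987 -0.2177  0.1494] 0.0016178346761770975
ring [ 0.4859 -0.4268  0.1454] 0.002551564213529648 [ 0.4871 -0.4264  0.145 ] [ 0.4849 -0.4279  0.145 ]
beaker rim (array([ 0.4612, -0.24  ,  0.0786]), np.float64(0.0023755626690557196)) [ 0.4623 -0.2398  0.08  ]
plate [ 0.5636 -0.3843  0.012 ]
plate [ 0.5604 -0.4779  0.012 ]
plate [ 0.4365 -0.47    0.012 ]
plate [ 0.4415 -0.3785  0.012 ]
key [ 0.0173  0.0008 -0.0004]
key [-0.0144 -0.0013 -0.0004]
145 foot [ 0.4754 -0.2714  0.0051] sh [ 0.4219 -0.234   0.1058] grip [ 0.4103 -0.2258  0.1276] [278.7613 236.4021] [232.6868 335.2558]
150 foot [ 0.4798 -0.2645  0.0051] sh [ 0.4232 -0.2319  0.1058] grip [ 0.4109 -0.2248  0.1276] [264.7338 226.8034] [228.2315 337.1421]
155 foot [ 0.4836 -0.2573  0.0051] sh [ 0.4243 -0.2297  0.1058] grip [ 0.4115 -0.2237  0.1276] [249.9344 218.4798] [224.0763 339.253 ]
[(-180, 241), (-170, 234), (-160, 183), (-150, 154), (-140, 153), (-130, 150), (-120, 157), (-110, 163), (-100, 156), (-90, 150), (-80, 147), (-70, 154), (-60, 141), (-50, 145), (-40, 133), (-30, 138), (-20, 185), (-10, 231), (0, 236), (10, 231), (20, 185), (30, 141), (40, 141), (50, 150), (60, 146), (70, 150), (80, 150), (90, 153), (100, 156), (110, 154), (120, 156), (130, 154), (140, 155), (150, 158), (160, 205), (170, 240)]
```

The bell mouth triangulates to z≈0.149, the ring to z≈0.145 (matches) and the beaker rim to 0.079 (matches). The lean azimuth is about 161°. The keyways lie at about 0° in world. Next I check the heights of the obstacles (tube, tray) along the approach path.

```bash
python3 - <<'E'
from h import *
np.set_printoptions(precision=3,suppress=True)
print("tray corner",tri((155,228),(284,345)),"tray back",tri((150,132),(148,281)))
print("clamp",tri((186,227),(300,328)),"tube",tri((180,285),(385,385)))
print("tube z=.05,.2",plane("top",187,180,.05),plane("top",187,180,.2))
for q in[(203,153),(226,150),(257,152),(376,229)]: print(plane("top",*q,.08))
for r in(.45,): print("path px",[ (proj("top",x).round(),proj("side",x).round()) for x in([.26,.3,.23],[.31,.15,.23],[.35,0,.23],[.38,-.1,.23])])
E
cat >/dev/null; python3 - <<'E'
import cv2
a=cv2.imread("pics/side0.png")[250:400,100:420];cv2.imwrite("pics/t1.png",cv2.resize(a,None,fx=2.4,fy=2.4))
E
```

```text
tray corner (array([ 0.433, -0.038,  0.058]), np.float64(0.0017691407950945995)) tray back (array([ 0.664, -0.028,  0.114]), np.float64(0.008948557478785094))
clamp (array([ 0.439, -0.107,  0.024]), np.float64(0.00024287434945975992)) tube (array([ 0.287, -0.086, -0.019]), np.float64(0.0025735898721887555))
tube z=.05,.2 [ 0.555 -0.111  0.05 ] [ 0.54 -0.15  0.2 ]
[ 0.618 -0.154  0.08 ]
[ 0.627 -0.21   0.08 ]
[ 0.624 -0.285  0.08 ]
[ 0.447 -0.575  0.08 ]
path px [(array([-15., 299.]), array([267., 773.])), (array([ 45., 281.]), array([304., 415.])), (array([111., 266.]), array([326., 281.])), (array([157., 254.]), array([332., 232.]))]
```

View pics/t1.png

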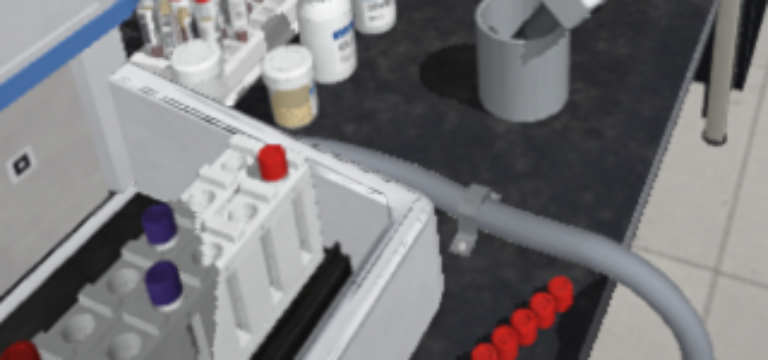

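The tray and tube are low (z<0.12) and bystanders are clear, so a straight path at z≈0.23 is safe.

```bash
M="python3 -m handwheel"
python3 -m handwheel '[[[85,-15,-19,0,0],[85,-27,-35,0,0],[85,-27,-35,0,0],[85,-27,-35,0,0],[85,-27,-35,0,0]]]' 
python3 -m handwheel '[[[85,-27,-35,0,0],[85,-27,-35,0,0],[85,-27,-35,0,0],[85,-27,-35,0,0],[85,-27,-35,0,0]]]' 
python3 -m handwheel '[[[85,-27,-35,0,0],[85,-27,-35,0,0],[85,-27,-35,0,0],[85,-27,-35,0,0],[85,-27,-35,0,0]]]' 
python3 -m handwheel '[[[85,-27,-35,0,0],[85,-27,-35,0,0],[85,-15,-19,0,0],[85,0,0,0,-4.3],[85,0,0,0,0]]]'
python3 - <<'E'
from h import *
from scipy.spatial.transform import Rotation as Ro
s=bot.sense(); R=Ro.from_rotvec(s["eef_rot"]).as_matrix(); print(R.round(3).tolist(),s["tcp_pos"],s["q"])
print("tool delta mm",1e3*R.T@(np.r_[.412,-.222,.111]-s["tcp_pos"]))
E
```

```text
clock: 0.6
tcp_pos: [0.2672, 0.309, 0.2309]
eef_rot: [-0.632, -3.077, 0.001]
force: [1.9, -0.8, -0.1]
finger_gap: 0.0849
finger_force: 0.0
clock: 1.1
tcp_pos: [0.3221, 0.095, 0.2313]
eef_rot: [0.632, 3.077, 0.0]
force: [1.1, 0.2, -0.0]
finger_gap: 0.0851
finger_force: 0.0
clock: 1.6
tcp_pos: [0.3771, -0.1193, 0.2312]
eef_rot: [0.634, 3.077, 0.0]
force: [0.7, 0.9, -0.3]
finger_gap: 0.0851
finger_force: 0.0
clock: 2.1
tcp_pos: [0.4052, -0.227, 0.2307]
eef_rot: [-0.519, -3.097, -0.001]
force: [0.3, -0.2, 0.1]
finger_gap: 0.0849
finger_force: 0.0
[[-0.945, 0.326, -0.001], [0.326, 0.945, 0.001], [0.001, 0.001, -1.0]] [ 0.40517623 -0.22702097  0.23065249] [-6.69900568e-01  1.69631009e-01 -4.03239357e-01  9.99372175e-01
  6.32633021e-05 -3.37572988e-01]
tool delta mm [ -4.97311921   6.90801501 119.64965367]
```

```bash
python3 -m handwheel '[[[85,-5,7,20,0],[85,0,0,35,0],[85,0,0,35,0],[85,0,0,20,0],[85,0,0,9,0]]]' 
python3 - <<'E'
from h import *
a=snap("top")[170:260,190:290];b=snap("side")[190:310,290:390]
cv2.imwrite("pics/a1.png",np.hstack([cv2.resize(a,(400,360)),cv2.resize(b,(400,480))[:360]]))
E
```

```text
clock: 2.6
tcp_pos: [0.411, -0.2197, 0.1104]
eef_rot: [-0.517, -3.095, -0.003]
force: [-0.3, 0.2, 0.9]
finger_gap: 0.0849
finger_force: 0.0
```

View pics/a1.png

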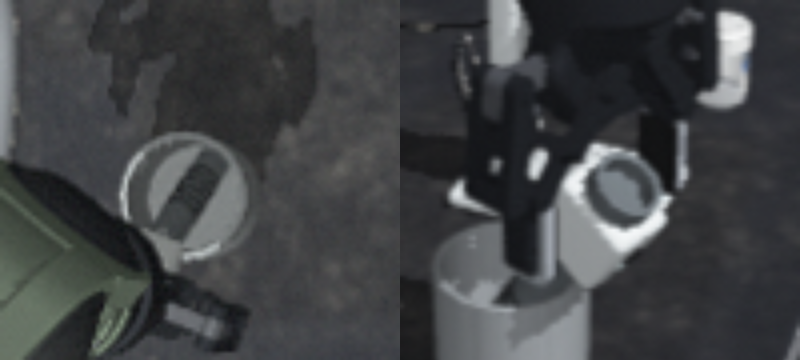

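The fingers straddle the head and it lies between the pads. Closing with a light grip.

```bash
python3 -m handwheel '[[[30,0,0,0,0],[30,0,0,0,0],[30,0,0,0,0],[30,0,0,0,0],[30,0,0,0,0]]]' 30
python3 -m handwheel '[[[30,0,0,0,0],[30,0,0,0,0],[30,0,0,0,0]]]' 
```

```text
clock: 3.2
tcp_pos: [0.4132, -0.2218, 0.113]
eef_rot: [0.517, 3.097, -0.001]
force: [-0.2, 1.5, 4.1]
finger_gap: 0.0355
finger_force: 36.1
clock: 3.5
tcp_pos: [0.4131, -0.2218, 0.113]
eef_rot: [0.517, 3.097, -0.001]
force: [-1.2, 0.7, 6.6]
finger_gap: 0.0353
finger_force: 36.3
```

Gripped at 35.3 mm, which matches the 36 mm faces. Tool +x is along the lean, so I pull along the axis (x +0.545, z −0.84).

```bash
python3 -m handwheel '[[[30,5.5,0,-8.4,0],[30,11,0,-17,0],[30,11,0,-17,0],[30,11,0,-17,0],[30,11,0,-17,0]]]' 
python3 -m handwheel '[[[30,11,0,-17,0],[30,11,0,-17,0],[30,5,0,-25,0],[30,0,0,-20,0],[30,0,0,0,0]]]' 
python3 - <<'E'
from h import *
a=snap("top","top2.png")[140:290,180:340];b=snap("side","side2.png")[90:310,270:450]
cv2.imwrite("pics/a2.png",np.hstack([cv2.resize(a,(400,375)),cv2.resize(b,(400,489))[:375]]))
E
```

```text
clock: 4.0
tcp_pos: [0.3649, -0.2051, 0.1895]
eef_rot: [-0.517, -3.098, 0.0]
force: [0.8, 0.8, -0.7]
finger_gap: 0.0358
finger_force: 35.5
clock: 4.5
tcp_pos: [0.3405, -0.1973, 0.2699]
eef_rot: [0.517, 3.096, -0.004]
force: [0.2, -0.4, -1.8]
finger_gap: 0.0355
finger_force: 35.6
```

View pics/a2.png

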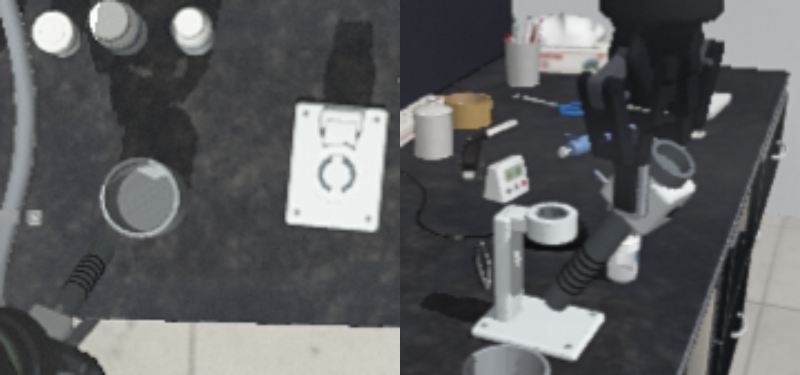

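The decapper is out of the beaker, still tilted in the pads. The beaker stands undisturbed at (140,197) in the crop. I'll turn the lean into the x direction, then go to the −x side of the fixed ring to nudge the handle upright against it. On the way I check the foot by triangulation.

```bash
python3 -m handwheel '[[[30,0,0,0,-6.5],[30,0,0,0,-6.5],[30,0,0,0,-6.5],[30,0,-10,0,0],[30,-5,-35,0,0]]]' 
python3 -m handwheel '[[[30,-5,-45,0,0],[30,-5,-45,0,0],[30,-5,-45,0,0],[30,-2,-35,0,0],[30,0,-14,0,0]]]' 
python3 - <<'E'
from h import *
from scipy.spatial.transform import Rotation as Ro
np.set_printoptions(precision=4,suppress=True)
print("old foot",tri((222,241),(342,225)))
s=bot.sense(); R=Ro.from_rotvec(s["eef_rot"]).as_matrix(); print(s["tcp_pos"],R[:,0],s["q"])
a=snap("top","top3.png")[170:290,270:400];b=snap("side","side3.png")[70:250,290:450]
cv2.imwrite("pics/a3.png",np.hstack([cv2.resize(a,(400,369)),cv2.resize(b,(400,450))[:369]]))
E
```

```text
clock: 5.1
tcp_pos: [0.3445, -0.2398, 0.2666]
eef_rot: [0.016, -3.139, -0.004]
force: [1.1, -1.1, -0.9]
finger_gap: 0.0355
finger_force: 35.6
clock: 5.6
tcp_pos: [0.3636, -0.4289, 0.2657]
eef_rot: [0.007, -3.14, -0.001]
force: [0.4, -0.1, -1.3]
finger_gap: 0.0356
finger_force: 35.5
old foot (array([ 0.4089, -0.2256,  0.1661]), np.float64(0.0030005816958700187))
[ 0.3636 -0.4289  0.2657] [-1.     -0.0045  0.0013] [-0.9984  0.3304 -0.0975  1.1441 -0.0008 -1.0029]
```

View pics/a3.png

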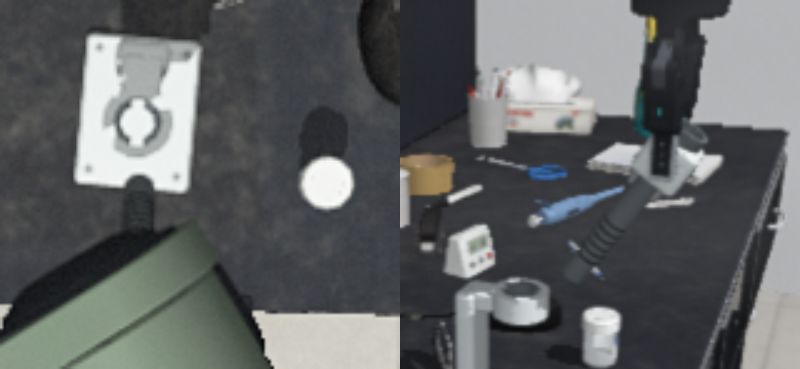

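The view shows the foot in line with the ring, at (138,180) in the left half with the ring at (137,123). The keyway gaps lie straight along x. Now I lower beside the ring and push +x against it with a light grip.

```bash
python3 -m handwheel '[[[30,0,0,15,0],[30,0,0,20,0],[30,0,0,10,0],[30,-5,0,0,0],[30,-5,0,0,0]]]' 20
python3 -m handwheel '[[[30,-6,0,0,0],[30,-6,0,0,0],[30,-6,0,0,0],[30,-6,0,0,0],[30,-6,0,0,0]]]' 
python3 -m handwheel '[[[30,-6,0,0,0],[30,-6,0,0,0],[30,-6,0,0,0],[30,-6,0,0,0],[30,-6,0,0,0]]]' 
python3 - <<'E'
from h import *
snap("side","side4.png"); snap("top","top4.png"); print(bot.sense()["tcp_pos"])
E
```

```text
clock: 6.2
tcp_pos: [0.3748, -0.4248, 0.2231]
eef_rot: [-0.015, 3.141, 0.0]
force: [0.4, -1.0, -1.0]
finger_gap: 0.0358
finger_force: 35.5
clock: 6.7
tcp_pos: [0.4048, -0.4249, 0.2225]
eef_rot: [0.015, -3.141, -0.0]
force: [-4.0, 0.1, -1.8]
finger_gap: 0.0356
finger_force: 35.4
clock: 7.2
tcp_pos: [0.4349, -0.4247, 0.2227]
eef_rot: [-0.015, 3.142, -0.0]
force: [-2.2, -0.3, -0.0]
finger_gap: 0.0355
finger_force: 34.7
[ 0.43540249 -0.42470531  0.22257541]
```

```bash
python3 -m handwheel '[[[30,-5,0,0,0],[30,-5,0,0,0],[30,-4,0,0,0],[30,0,0,0,0]]]' 
python3 - <<'E'
from h import *
b=snap("side","side5.png");snap("top","top5.png");s=bot.sense();print(s["tcp_pos"])
u,v=proj("side",s["tcp_pos"]).astype(int);print(u,v)
b=b[v-70:v+90,u-70:u+70]
cv2.imwrite("pics/a5.png",cv2.resize(b,None,fx=3.7,fy=3.7,interpolation=cv2.INTER_CUBIC))
E
```

```text
clock: 7.7
tcp_pos: [0.4491, -0.4246, 0.2227]
eef_rot: [-0.016, 3.141, -0.0]
force: [-1.5, -0.3, -0.6]
finger_gap: 0.0359
finger_force: 34.5
[ 0.44891221 -0.4246592   0.2227475 ]
353 155
```

View pics/a5.png

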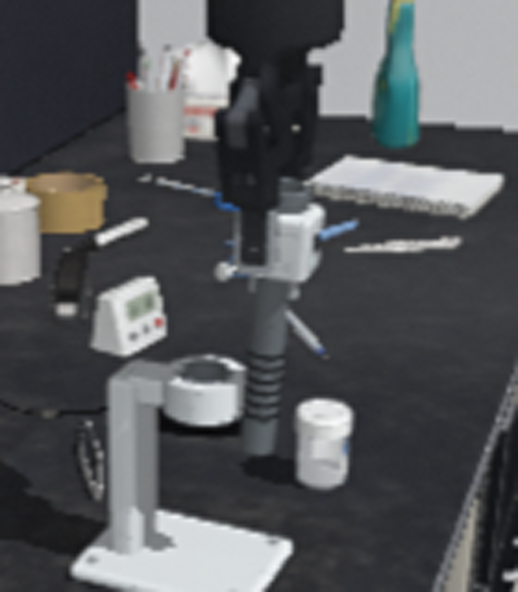

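The handle is nearly upright. In the crop it runs from the shoulder at (270,283) to the foot at (260,450), and the handle touches the ring. I'll compute the residual tilt.

```bash
python3 - <<'E'
from h import *
np.set_printoptions(precision=4,suppress=True)
def py(u,v,y=-.4247):
    o,d=ray("side",u,v);return o+d*(y-o[1])/d[1]
im=cv2.cvtColor(cv2.imread("pics/side5.png"),cv2.COLOR_BGR2GRAY).astype(int)
f=lambda x,y:(283+x/3.7,85+y/3.7)
for r in (166,172,176,180,200,203): print(r,im[r,340:372].tolist())
for r,(x) in ((298,270),(440,260.5)): print(py(*f(x,r)))
for z in(.19,.15,.1): print(proj("side",[.449,-.4247,z]))
E
```

```text
166 [58, 56, 56, 56, 57, 57, 57, 59, 60, 61, 60, 60, 64, 71, 74, 76, 78, 78, 77, 76, 71, 67, 66, 61, 59, 61, 62, 61, 63, 63, 61, 62]
172 [54, 55, 55, 56, 55, 55, 54, 53, 54, 53, 55, 60, 68, 72, 79, 84, 91, 95, 98, 97, 81, 86, 143, 177, 144, 78, 58, 59, 60, 61, 60, 60]
176 [51, 52, 53, 52, 53, 52, 52, 52, 51, 54, 56, 62, 69, 74, 82, 88, 94, 97, 99, 92, 73, 60, 57, 60, 89, 132, 169, 181, 133, 65, 57, 59]
180 [73, 61, 54, 53, 51, 49, 49, 51, 50, 44, 38, 46, 61, 74, 81, 88, 94, 94, 86, 67, 53, 54, 56, 56, 56, 56, 52, 55, 68, 74, 66, 61]
200 [57, 52, 39, 31, 24, 13, 13, 21, 44, 64, 72, 79, 87, 93, 96, 97, 95, 77, 54, 50, 50, 50, 73, 113, 142, 155, 163, 171, 183, 191, 200, 204]
203 [42, 42, 43, 50, 57, 58, 57, 56, 58, 67, 75, 82, 89, 94, 97, 98, 89, 67, 51, 50, 49, 47, 52, 95, 143, 159, 155, 165, 190, 197, 204, 209]
[ 0.4434 -0.4247  0.2002]
[ 0.4462 -0.4247  0.1057]
[353.3863 169.5772]
[352.8372 186.1514]
[352.1742 205.9137]
```

```bash
python3 -m handwheel '[[[30,-3,0,0,0],[30,-2,0,0,0],[30,0,0,0,0]]]' 
python3 -m handwheel '[[[30,10,0,0,0],[30,10,0,0,0],[30,0,0,0,0]]]' 
cat >> h.py <<'E'
def py(u,v,y): o,d=ray("side",u,v);return o+d*(y-o[1])/d[1]
def axis(rows_z,y,x,save="s.png"):
    "handle centre by its edges in the side view, at heights rows_z, near x"
    g=cv2.GaussianBlur(cv2.cvtColor(snap("side",save),cv2.COLOR_BGR2GRAY),(3,3),0).astype(float); out=[]
    for z in rows_z:
        u,v=proj("side",[x,y,z]); k=int(round(u)); r=int(round(v)); out.append((z,k,r,g[r,k-12:k+14].astype(int).tolist()))
    return out
E
python3 - <<'E'
from h import *
s=bot.sense();p=s["tcp_pos"];print(p)
for o in axis((.205,.195,.185,.115,.105,.095,.085),p[1],p[0],"side6.png"): print(*o)
E
```

```text
clock: 8.1
tcp_pos: [0.4535, -0.4246, 0.2227]
eef_rot: [0.015, -3.142, 0.0]
force: [-2.1, -0.4, 0.4]
finger_gap: 0.0357
finger_force: 34.5
clock: 8.4
tcp_pos: [0.4323, -0.4247, 0.2229]
eef_rot: [-0.013, 3.141, 0.0]
force: [0.5, -0.3, -2.2]
finger_gap: 0.0356
finger_force: 34.3
[ 0.43225417 -0.42474603  0.22285498]
0.205 361 164 [60, 61, 62, 61, 61, 60, 59, 59, 65, 76, 79, 72, 69, 72, 76, 78, 79, 78, 78, 84, 102, 116, 104, 76, 61, 59]
0.195 361 168 [58, 58, 59, 59, 59, 58, 57, 61, 77, 97, 95, 77, 69, 73, 76, 78, 80, 87, 94, 93, 79, 65, 59, 59, 58, 58]
0.185 361 173 [53, 53, 54, 55, 56, 56, 57, 58, 58, 58, 60, 65, 71, 77, 83, 89, 95, 98, 97, 88, 72, 62, 58, 58, 58, 57]
0.115 359 201 [17, 19, 22, 25, 29, 36, 43, 48, 51, 53, 57, 65, 72, 79, 83, 88, 93, 96, 106, 133, 164, 183, 194, 203, 210, 217]
0.105 359 205 [60, 60, 60, 59, 58, 57, 55, 53, 53, 54, 60, 68, 76, 83, 89, 95, 98, 100, 112, 143, 180, 203, 209, 208, 204, 197]
0.095 359 209 [46, 43, 38, 32, 28, 27, 27, 27, 27, 28, 32, 41, 50, 57, 63, 75, 100, 131, 154, 166, 172, 176, 176, 175, 174, 174]
0.085 359 213 [47, 44, 39, 34, 33, 32, 29, 27, 27, 27, 26, 26, 27, 27, 30, 52, 97, 139, 158, 162, 165, 169, 172, 175, 178, 181]
```

```bash
python3 -m handwheel '[[[30,-15,0,0,0],[30,-6,0,0,0],[30,-4,0,0,0],[30,-4,0,0,0],[30,0,0,0,0]]]' 
python3 -m handwheel '[[[30,10,0,0,0],[30,10,0,0,0],[30,0,0,0,0]]]' 
python3 - <<'E'
from h import *
s=bot.sense();p=s["tcp_pos"];print(p)
for o in axis((.185,.18,.175,.115,.11,.105),p[1],p[0],"side7.png"): print(*o)
E
```

```text
clock: 8.95
tcp_pos: [0.4622, -0.4245, 0.2225]
eef_rot: [0.015, -3.141, 0.0]
force: [-3.7, -0.9, -0.6]
finger_gap: 0.0355
finger_force: 34.5
clock: 9.25
tcp_pos: [0.4411, -0.4245, 0.2228]
eef_rot: [-0.013, 3.141, 0.001]
force: [-0.0, 0.4, -0.7]
finger_gap: 0.0355
finger_force: 34.4
[ 0.44112206 -0.4245464   0.22281616]
0.185 357 172 [54, 54, 54, 54, 54, 54, 55, 56, 57, 57, 58, 57, 59, 64, 71, 77, 83, 90, 96, 100, 101, 93, 78, 64, 60, 60]
0.18 357 174 [53, 53, 53, 53, 53, 53, 53, 54, 55, 56, 57, 57, 60, 64, 70, 76, 82, 89, 96, 101, 101, 93, 78, 64, 58, 57]
0.175 357 176 [52, 52, 52, 52, 53, 53, 54, 55, 56, 57, 57, 57, 59, 63, 70, 76, 83, 91, 97, 101, 101, 105, 115, 107, 78, 60]
0.115 356 201 [17, 16, 16, 17, 19, 22, 25, 29, 36, 43, 49, 51, 52, 55, 61, 69, 77, 84, 89, 94, 98, 104, 121, 150, 179, 195]
0.11 356 203 [48, 49, 50, 50, 51, 52, 53, 53, 53, 52, 53, 54, 54, 55, 61, 69, 77, 85, 93, 98, 101, 104, 121, 155, 186, 201]
0.105 356 205 [56, 58, 59, 60, 60, 60, 59, 58, 56, 55, 53, 52, 51, 54, 61, 70, 78, 85, 93, 98, 101, 105, 126, 166, 199, 209]
```

```bash
python3 - <<'E'
from h import *
np.set_printoptions(precision=4,suppress=True)
for y in(-.4245,-.4275): print("handle",py(362.75,172,y),py(362.9,205,y),"ring",py(*sz(246,66),y))
# ring insert centre in top view (shadowed picture): dark annulus blob
for f in("top0.png","top3.png"):
    im=cv2.cvtColor(cv2.imread("pics/"+f),cv2.COLOR_BGR2GRAY); c=im[198:220,303:327]; print(f);print(c[2:20,2:22])
print("foot top3",plane("top",314.9,228.5,.144),"ring",plane("top",*tz(608,210),.145))
E
```

```text
handle [ 0.4275 -0.4245  0.1874] [ 0.4237 -0.4245  0.1071] ring [ 0.4837 -0.4245  0.1466]
handle [ 0.4283 -0.4275  0.1861] [ 0.4244 -0.4275  0.1055] ring [ 0.4848 -0.4275  0.1452]
top0.png
[[238 238 238 242 246 244 243 244 244 242 244 244 242 244 243 237 223 231
  240 239]
 [241 240 241 246 246 243 239 228 226 224 227 230 231 242 243 242 241 239
  239 239]
 [240 240 243 244 245 240 206 179 218 224 226 217 186 217 239 243 240 239
  239 238]
 [239 239 243 239 227 196 146 166 231 242 242 230 168 150 199 240 243 240
  239 238]
 [239 239 245 231 168 133 116 174 233 241 242 225 150 119 136 217 243 244
  240 239]
 [239 241 239 194 141 148 186 225 238 240 240 230 190 140 134 160 216 239
  240 242]
 [242 245 215 149 133 197 240 243 240 240 240 242 238 202 145 126 183 232
  240 244]
 [243 240 186 139 162 230 242 241 240 239 241 241 242 238 198 145 165 232
  242 240]
 [241 238 187 131 204 240 241 239 239 240 240 239 241 244 219 154 137 217
  243 243]
 [240 231 175 135 224 244 240 240 238 240 239 239 239 243 217 159 137 199
  240 243]
 [240 232 176 139 224 243 241 240 240 239 239 239 239 243 231
[... 1526 characters left out ...]
40 241 244 233 154  82 145
  171 173]
 [221 239 180  80 184 239 242 241 240 240 240 241 241 245 223 132  93 153
  175 171]
 [243 251 198  91 116 227 246 241 240 240 240 241 244 243 179  93 117 162
  175 170]
 [242 248 214 117  80 173 228 240 242 240 240 244 235 191 123  94 146 173
  172 170]
 [241 242 210 137  94 100 147 211 239 241 243 231 175 106  83 119 164 177
  170 173]
 [242 231 194 163 141 111  82 197 241 242 245 199 105 101 135 159 172 175
  169 201]
 [241 231 192 173 173 155 122 213 241 243 243 193 114 139 171 176 175 172
  186 227]
 [241 226 185 171 175 174 163 190 206 216 214 184 154 166 174 172 171 186
  223 240]]
foot top3 [ 0.444  -0.4289  0.144 ] ring [ 0.4871 -0.4264  0.145 ]
```

Foot and handle are now located relative to the tool: the foot is about 17 mm in −x of the TCP, tilt is about 2.5°, and y agrees. The keyways are at −1 to −2°. Raise and move over the ring.

```bash
python3 -m handwheel '[[[30,5,0,-15,0],[30,0,0,-30,0],[30,0,0,-25,0],[30,-16,-2,0,0],[30,-25,0,0,0]]]' 30
python3 -m handwheel '[[[30,-20,0,0,0],[30,-5,0,0,0],[30,0,0,0,0]]]' 
python3 - <<'E'
from h import *
s=bot.sense();p=s["tcp_pos"];print(p)
for o in axis((.255,.25,.19,.185,.18,.175,.17,.165,.16),p[1],p[0]-.015,"side8.png"): print(*o)
snap("top","top8.png")
E
```

```text
clock: 9.8
tcp_pos: [0.4786, -0.4273, 0.2947]
eef_rot: [-0.012, 3.139, -0.004]
force: [0.6, -0.5, -1.6]
finger_gap: 0.0353
finger_force: 34.4
clock: 10.1
tcp_pos: [0.5038, -0.4258, 0.2922]
eef_rot: [0.017, -3.141, -0.001]
force: [-0.0, -0.0, -0.8]
finger_gap: 0.0355
finger_force: 34.4
[ 0.50380402 -0.42582822  0.29224862]
0.255 337 139 [54, 56, 56, 55, 54, 54, 59, 66, 73, 80, 89, 96, 101, 103, 97, 81, 71, 79, 88, 87, 85, 84, 84, 83, 84, 84]
0.25 337 141 [57, 57, 57, 56, 55, 56, 59, 66, 73, 80, 86, 93, 100, 103, 98, 82, 65, 63, 69, 73, 77, 79, 81, 81, 81, 82]
0.19 337 167 [176, 149, 89, 56, 54, 55, 58, 62, 67, 71, 74, 79, 86, 93, 98, 97, 83, 65, 57, 57, 58, 58, 58, 59, 59, 59]
0.185 336 169 [196, 197, 164, 105, 64, 54, 55, 57, 63, 72, 80, 86, 93, 99, 102, 103, 99, 85, 67, 60, 59, 59, 59, 58, 58, 58]
0.18 336 171 [189, 164, 152, 129, 83, 57, 55, 58, 63, 71, 79, 86, 93, 98, 102, 103, 99, 83, 65, 57, 57, 57, 56, 55, 55, 55]
0.175 336 173 [186, 174, 168, 141, 88, 57, 55, 58, 62, 70, 79, 86, 92, 98, 102, 102, 96, 79, 61, 54, 54, 54, 54, 53, 53, 54]
0.17 336 175 [207, 202, 180, 134, 81, 56, 55, 56, 60, 67, 75, 83, 89, 94, 97, 95, 87, 71, 58, 53, 53, 53, 53, 53, 53, 53]
0.165 336 177 [138, 103, 75, 59, 53, 52, 52, 52, 52, 53, 57, 60, 61, 62, 61, 59, 56, 53, 52, 52, 52, 52, 52, 52, 53, 54]
0.16 336 179 [55, 52, 51, 51, 50, 50, 49, 49, 49, 51, 52, 53, 54, 55, 56, 56, 55, 53, 52, 52, 51, 52, 52, 52, 52, 53]
```

The foot edge is at row 176 (z≈0.167, as expected) and about 2 mm too far in +x. I'll correct that and start down, watching the force.

```bash
python3 -m handwheel '[[[30,2,-1,8,0],[30,0,0,8,0],[30,0,0,5,0],[30,0,0,4,0],[30,0,0,3,0]]]'
python3 -m handwheel '[[[30,0,0,3,0],[30,0,0,3,0],[30,0,0,3,0],[30,0,0,0,0]]]'
```

```text
clock: 10.7
tcp_pos: [0.5011, -0.427, 0.2641]
eef_rot: [0.015, -3.141, -0.001]
force: [1.2, 0.3, -0.9]
finger_gap: 0.0355
finger_force: 34.4
clock: 11.1
tcp_pos: [0.5013, -0.4269, 0.2551]
eef_rot: [0.015, -3.141, -0.001]
force: [0.3, 0.2, -0.7]
finger_gap: 0.0355
finger_force: 34.4
```

In the bore without force. Continue down, following the slight tilt.

```bash
python3 -m handwheel '[[[30,0.5,0,8,0],[30,0.5,0,8,0],[30,0.5,0,8,0],[30,0.5,0,8,0],[30,0,0,0,0]]]'
python3 -m handwheel '[[[30,0.5,0,8,0],[30,0.5,0,8,0],[30,0.5,0,8,0],[30,0.5,0,8,0],[30,0,0,0,0]]]'
```

```text
clock: 11.6
tcp_pos: [0.4988, -0.4266, 0.2219]
eef_rot: [0.015, -3.14, -0.003]
force: [0.1, -0.1, -1.7]
finger_gap: 0.0357
finger_force: 34.3
clock: 12.1
tcp_pos: [0.4967, -0.4265, 0.1899]
eef_rot: [0.015, -3.14, -0.003]
force: [0.8, 0.4, -1.1]
finger_gap: 0.0358
finger_force: 34.3
```

```bash
python3 -m handwheel '[[[30,0.5,0,8,0],[30,0.5,0,8,0],[30,0,0,3,0],[30,0,0,2,0],[30,0,0,0,0]]]'
python3 -m handwheel '[[[30,0,0,2,0],[30,0,0,2,0],[30,0,0,2,0],[30,0,0,0,0]]]'
```

```text
clock: 12.6
tcp_pos: [0.4963, -0.427, 0.1704]
eef_rot: [0.015, -3.141, -0.0]
force: [-0.5, -0.4, -1.0]
finger_gap: 0.0358
finger_force: 34.3
clock: 13.0
tcp_pos: [0.4962, -0.427, 0.1643]
eef_rot: [0.015, -3.141, -0.001]
force: [-1.0, -0.8, -1.3]
finger_gap: 0.0356
finger_force: 34.3
```

```bash
python3 -m handwheel '[[[30,0,0,2,0],[30,0,0,2,0],[30,0,0,2,0],[30,0,0,0,0]]]'
python3 -m handwheel '[[[30,0,0,1.5,0],[30,0,0,1.5,0],[30,0,0,0,0]]]'
```

```text
clock: 13.4
tcp_pos: [0.4962, -0.4269, 0.1582]
eef_rot: [0.015, -3.141, -0.001]
force: [-0.6, 0.7, -1.1]
finger_gap: 0.036
finger_force: 34.4
clock: 13.7
tcp_pos: [0.4963, -0.427, 0.1554]
eef_rot: [0.015, -3.141, -0.0]
force: [-0.2, 0.6, -1.3]
finger_gap: 0.0357
finger_force: 34.4
```

```bash
python3 -m handwheel '[[[30,0,0,1.5,0],[30,0,0,1.5,0],[30,0,0,0,0]]]'
python3 -m handwheel '[[[30,0,0,1,0],[30,0,0,1,0],[30,0,0,0,0]]]'
python3 - <<'E'
from h import *
s=bot.sense();p=s["tcp_pos"]
b=snap("side","side9.png");c=b[125:215,280:390];cv2.imwrite("pics/a9.png",cv2.resize(c,None,fx=6,fy=6,interpolation=cv2.INTER_CUBIC))
E
```

```text
clock: 14.0
tcp_pos: [0.4963, -0.427, 0.1524]
eef_rot: [0.015, -3.141, -0.001]
force: [1.2, 0.0, -1.3]
finger_gap: 0.0358
finger_force: 34.4
clock: 14.3
tcp_pos: [0.4964, -0.4272, 0.1507]
eef_rot: [-0.015, 3.141, -0.0]
force: [0.4, -0.6, -1.3]
finger_gap: 0.0357
finger_force: 34.5
```

```bash
python3 -m handwheel '[[[30,0,0,1,0],[30,0,0,0,0]]]'
python3 -m handwheel '[[[37,0,0,0,0],[38,0,0,0,0],[40,0,0,0,0],[44,0,0,0,0],[50,0,0,0,0]]]'
python3 -m handwheel '[[[60,0,0,0,0],[70,0,0,0,0],[80,0,0,0,0],[80,0,0,0,0]]]'
python3 -m handwheel '[[[80,0,0,-20,0],[80,0,0,-35,0],[80,0,0,-45,0],[80,0,0,-45,0],[80,0,0,0,0]]]'
python3 - <<'E'
from h import *
b=snap("side","side10.png")[125:235,285:385];t=snap("top","top10.png")[180:240,285:345]
cv2.imwrite("pics/a10.png",np.hstack([cv2.resize(b,(480,528),interpolation=cv2.INTER_CUBIC),cv2.copyMakeBorder(cv2.resize(t,(320,320)),0,208,0,0,cv2.BORDER_CONSTANT)]))
E
```

```text
clock: 14.55
tcp_pos: [0.4965, -0.4272, 0.1506]
eef_rot: [-0.015, 3.141, -0.001]
force: [-1.4, 1.3, 4.4]
finger_gap: 0.0359
finger_force: 35.1
clock: 15.05
tcp_pos: [0.4964, -0.4271, 0.1495]
eef_rot: [0.015, -3.141, -0.0]
force: [-0.5, -0.2, -0.0]
finger_gap: 0.0502
finger_force: 0.0
clock: 15.45
tcp_pos: [0.4964, -0.4271, 0.1497]
eef_rot: [-0.015, 3.142, -0.0]
force: [-0.4, -0.1, 0.5]
finger_gap: 0.0801
finger_force: 0.0
clock: 15.95
tcp_pos: [0.4986, -0.4294, 0.3025]
eef_rot: [-0.015, 3.133, -0.014]
force: [0.7, -0.7, 0.2]
finger_gap: 0.0801
finger_force: 0.0
```

View pics/a10.png

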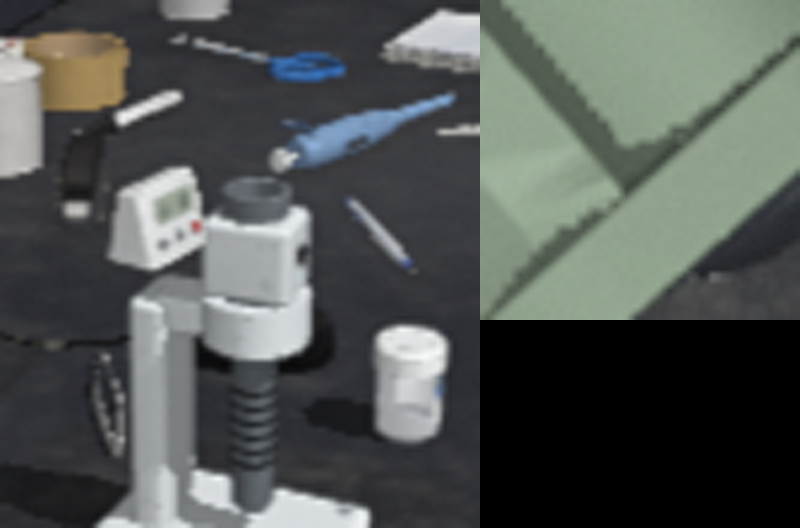

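The picture shows the decapper upright, with the head flush on the ring, seam at (258,298), and the bell mouth at (257,190). The foot hangs just above the plate at (252,505). One numeric height check, then I hand it in.

```bash
python3 - <<'E'
from h import *
from bench import ticket
m=py(285+257.5/4.8-.5,125+190.5/4.8-.5,-.427); print("bell mouth",m.round(4),"expect z .197; gripper z",bot.sense()["tcp_pos"][2])
if abs(m[2]-.197)<.007: print(ticket.finish_job())
E
```

```text
bell mouth [ 0.4854 -0.427   0.197 ] expect z .197; gripper z 0.29619960850114635
the job is handed in; nothing more can be done
None
```

The decapper is back on charge: rails in the keyways, head fully home on the ring, upright and let go; the beaker and bystanders were not touched, and the job was handed in at about 16 s of the 58 s.

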